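# Shut off the gas under the mushrooms

### The arm

A 6-joint arm with a two-finger parallel gripper is mounted at the origin on the work surface. World frame = base frame: x ahead of the robot, y to its left, z up, the work surface at z = 0. Lengths are in mm, angles in rad, forces in N, time in s.
With the tool pointing down it reaches from about 350 to 975 mm from the base axis. Payload 7.1 kg.
Tool frame: the origin (TCP) lies at the very end of the fingers, on their centre line; the grasp point (between the pads) lies 19 mm behind it (ctrl.tcp_to_grasp is the distance from the TCP to the grasp point, in mm); z points along the fingers, x is the direction in which the jaws open and shut, and the axes are right-handed (so a half turn about z gives the same grasp; the last joint's range is limited). The gripper opens to 88 mm and grips with 3 to 60 N. Pads are 20 mm wide; open, the fingers measure 115 mm over their backs; the gripper's body (75 mm by 178 mm) begins 61 mm behind the grasp point.
Start: joints at [-1.124, 0.423, 1.63, -0, 1.089, -0.019], TCP at [280.725, -558.389, 222.675] pointing down, gripper open.
Joint ranges: [-3, 3], [-0.9, 2.11], [0.09, 2.58], [-1.31, 4.45], [0.11, 2.69], [-2.54, 2.54]. Speed limits (rad/s): [2.39, 2.39, 3.01, 3.14, 3.14, 3.14].

### API

Orientations are given as a rotation vector (axis times angle).
In Python, from workcell import get_obs, viewer, ctrl, masks_of gives the robot as it stands. The module is installed in compiled form; this text tells all that it offers.
- The arm moves only by the shell command python3 -m inch 'ROWS'. ROWS is JSON, a list of rows, each an object of numbers: "tx", "ty", "tz": the shift along the tool's x, y, z in cm; "ax", "ay", "az": the turn, a rotation vector about the tool's x, y, z in degrees; "jaw": the opening, from 0 (shut) to 1 (fully open). In form: [{"tx": .., "ty": .., "tz": .., "ax": .., "ay": .., "az": .., "jaw": ..}, ...]. A call has 1 to 12 rows; each row shifts and turns the commanded pose from where the row before left it, along the tool's axes as they then stand; what a row does not reach is not made up. A row lasts 1/8 s, in which the tool goes at most 62.5 mm and 10.7 degrees, less where a joint would pass 70% of its speed; a pose out of reach is approached as far as the arm can. A call is refused whole if a number of a shift passes 6.25 or a number of a turn 10.7, either way. A call with a gripper value outside its range is refused whole. The fingers move at their own pace and stop on an object; the grip force is fixed at half the most. Time passes only in rows, so rows that do not move let the fingers close. It gives the time, the measured TCP pose, the force and the opening at its end, in the units of the state.
- get_obs(): the state, without advancing time (a new reading comes with each control period).
- viewer.get_image(name): name is "scene" or "top" or "wrist"; returns (picture, depth): 384x512x3 uint8, red, green, blue; 384x512 float32, mm along the optical axis (not along the pixel's ray), 0 where there is no reading.
- viewer.get_calibration(name): a dict with "fx", "fy", "cx", "cy" (pixels), "rvec" (rotation vector, rad) and "tvec" (3), from world to camera coordinates, as OpenCV has them. Camera axes: x right, y down, z forward; pixel columns grow to the right and rows downward; lengths in mm; the calibration is good to about 2 mm. A picture is of the moment at which its call begins: read the wrist's pose just before it. get_calibration takes no time and is no camera call; for the wrist camera it gives the pose at the moment of the call.
- ctrl.close_job(): hands the job in, once; it reports no verdict.
Trained networks look in the newest picture that a camera, given by its name, has taken for a name from the list of things; names that differ only in an ending like _2 or _b are one class to them, and where a whole thing is asked for, a point or a joint stands for the part that bears it (a point fixed in the world has none). Each returns a list of dicts, best first, with "score" (0 to 1); they miss things now and then, are a little off and sometimes report something else, mostly with a low value. They report only what shows in the picture. A call takes as long as a camera call. They do not tell look-alikes from the thing itself.
- masks_of(camera, thing): "pixels" (384x512 bool, what is visible of it) and "location" ([column, row] in pixels, amid what is visible of it).
The state is a dict: "t": time; "qpos": joint angles; "qvel": joint speeds; "joint_torque": joint torques, N m; "ee_pos": TCP position; "orientation": TCP orientation; "ft_force": force on the tool from outside, world axes, zero at the start; "moment": the same for the moment, N m; "width": finger opening in mm.
Only numpy, scipy, OpenCV 4.12 (cv2) and the standard library are available. Lean on these libraries where they do the work, as an engineer would, in place of code of your own. Each camera call takes 0.05 s, during which the arm holds its last target. There are 200 camera calls.

### The job

The mushrooms are done: turn off the gas under the frying pan. Reach down through the guard window in front of that burner with the fingertips and press its red lever fully down, without touching the guard. Leave the saucepan's lever up, do not move the cookware, the mill or the jar, and do not pick anything up.

Things in the scene. Friction and masses are not known exactly. Their poses are not given: they have to be found in the camera images.
- lever_left (a joint): Angle of the left (robot's left, +y) gas lever about its hinge, 63 mm behind the pad (on the hob's back side): 0 = fully up (gas on), 0.45 rad = fully down against its stop (gas off). It starts at 0 to 0.06. It is stiff (about 4 to 5 N at the pad) and stays where it is left.
- lever_right (a joint): Angle of the right (robot's right, -y) gas lever about its hinge, 63 mm behind the pad (on the hob's back side): 0 = fully up (gas on), 0.45 rad = fully down against its stop (gas off). It starts at 0 to 0.06. It is stiff (about 4 to 5 N at the pad) and stays where it is left.
- pad_left (a point): Middle of the upper face of the red pad at the free end of the left lever, the place to press. It moves with the lever: about 133 mm above the worktop when the lever is up, 106 mm when fully down, shifting about 8 mm towards the front as it goes. The pad is 34 mm (front to back) by 36 mm (left to right), 8 mm thick, and lies under its window (up to about 12 mm off the window's centre).
- pad_right (a point): Middle of the upper face of the red pad at the free end of the right lever, the place to press. It moves with the lever: about 133 mm above the worktop when the lever is up, 106 mm when fully down, shifting about 8 mm towards the front as it goes. The pad is 34 mm (front to back) by 36 mm (left to right), 8 mm thick, and lies under its window (up to about 12 mm off the window's centre).
- window_left (a point): Centre of the left window in the guard, level with the guard's upper face (145 mm above the worktop). The window is a rectangular cutout, 80 mm along its x by 90 mm along its y, in a level sheet 4 mm thick; x points from the front of the hob to its back, y to the hob's left, z up. The window's nearest edge to the robot is at x = -40 mm.
- window_right (a point): Centre of the right window in the guard, level with the guard's upper face (145 mm above the worktop). The window is a rectangular cutout, 80 mm along its x by 90 mm along its y, in a level sheet 4 mm thick; x points from the front of the hob to its back, y to the hob's left, z up. The window's nearest edge to the robot is at x = -40 mm.
- burner_left (a point): Centre of the left burner, on top of the black pan supports 105 mm above the worktop, 199 mm behind the centre of the left window; the left lever controls it.
- burner_right (a point): Centre of the right burner, on top of the black pan supports 105 mm above the worktop, 199 mm behind the centre of the right window; the right lever controls it.
- guard: Bare-metal child guard, a box of 4 mm sheet, 112 mm deep by 640 mm wide, closed all round over the front strip of the hob, its level top 145 mm above the worktop with two windows. Fixed. Its origin and axes are about those of the hob (centre of the hob's underside, x to the back, y to the left, z up). Not to be touched.
- hob: Dark two-burner gas hob standing on the worktop, 380 mm deep, 620 mm wide, 85 mm high, fixed; origin at the centre of its underside, x from front to back, y to its left, z up. Its front faces the robot.
- frying_pan: Black frying pan full of browned mushrooms, 250 mm across the rim, 48 mm high, loose on one of the two burners; origin at the centre of its underside, its handle (to 290 mm from the centre) along its x, away from the robot.
- saucepan: Steel saucepan with pale potatoes in it, 160 mm across, 75 mm high, loose on the other burner; origin at the centre of its underside, handle (to 218 mm) along its x, away from the robot.
- pepper_mill: Dark wooden pepper mill, 54 mm wide, 148 mm tall, standing loose to the left of the hob; origin at the centre of its foot.
- herb_jar: Glass herb jar with a green cap, 48 mm wide, 95 mm tall, standing loose to the right of the hob; origin at the centre of its foot.
Things that resemble listed ones, but are neither listed nor needed, are in the scene too. Of the things that look like the pepper_mill, the largest one is meant.

How it is judged:
By the outcome, as a careful person would: the job done as asked, in the order asked, and still so for the second after the job is handed in, with the robot touching nothing.
It also fails if it takes over 29 s, if anything falls off the work surface, if the arm or the gripper's body presses on something with over 40 N, if the wrist force passes 120 N, or if a joint passes its speed limit or range.

## Working session

There is one attempt and no reset: what is moved stays moved. The work goes in short steps, Python scripts to look and compute and a shell command to move; the robot and the scene stay as the last step left them, time stands still between calls to the robot, and variables do not carry over. Pictures are saved under pics/ and viewed, about 8 in all and at most 12, crops included, and the job is handed in when it is done.

```bash
mkdir -p pics
cat > h.py <<'E'
import numpy as np, cv2
from workcell import get_obs, viewer, ctrl, masks_of
def cal(n):
    c=viewer.get_calibration(n); R=cv2.Rodrigues(np.array(c['rvec'],float))[0]; return c,R,np.array(c['tvec'],float).ravel()
def w(n,u,v,d,C=None):
    c,R,t=C or cal(n); p=np.stack([(u-c['cx'])/c['fx']*d,(v-c['cy'])/c['fy']*d,d],-1)
    return (p-t)@R
def cloud(n,depth,m,C=None):
    v,u=np.nonzero(m&(depth>0)); return w(n,u,v,depth[v,u],C)
def save(n,im): cv2.imwrite('pics/'+n,im[...,::-1])
E
python3 - <<'E'
from h import *
for n in('top','scene'):
    im,d=viewer.get_image(n); save(n+'1.png',im); np.savez(n+'1.npz',im=im,d=d)
    for th in('frying_pan','saucepan','pad_left','guard','hob','pepper_mill','herb_jar'):
        for r in masks_of(n,th)[:3]:
            if r['score']<.3: continue
            P=cloud(n,d,r['pixels']); 
            print(n,th,round(r['score'],2),np.round(r['location']),len(P),np.median(P,0).round() if len(P) else '',np.percentile(P,[2,98],axis=0).round().tolist() if len(P) else '')
o=get_obs();print(o['t'],o['orientation'],o['ft_force'])
E
```

```text
top saucepan 0.66 [312. 163.] 2783 [ 734. -148.  155.] [[649.0, -223.0, 107.0], [904.0, -78.0, 183.0]]
top pad_left 0.68 [200. 222.] 139 [558. 174. 133.] [[540.0, 160.0, 114.0], [587.0, 191.0, 143.0]]
top guard 0.96 [250. 233.] 7331 [528.  34. 145.] [[455.0, -272.0, 97.0], [605.0, 343.0, 150.0]]
top hob 0.82 [276. 193.] 10984 [657. -41.  86.] [[505.0, -292.0, 80.0], [871.0, 308.0, 131.0]]
top pepper_mill 0.62 [ 76. 225.] 245 [564. 564.  76.] [[551.0, 555.0, 9.0], [582.0, 585.0, 110.0]]
top pepper_mill 0.51 [106. 191.] 237 [650. 469.  76.] [[637.0, 459.0, 1.0], [670.0, 493.0, 109.0]]
top pepper_mill 0.5 [304. 234.] 202 [ 529. -124.  130.] [[507.0, -142.0, 83.0], [560.0, -105.0, 142.0]]
top herb_jar 0.74 [405. 212.] 339 [ 596. -445.   85.] [[576.0, -474.0, 5.0], [621.0, -433.0, 100.0]]
top herb_jar 0.31 [253. 229.] 7389 [528.  34. 145.] [[455.0, -272.0, 92.0], [605.0, 343.0, 150.0]]
scene frying_pan 0.67 [244. 230.] 4832 [758. 164. 138.] [[640.0, 46.0, 108.0], [989.0, 264.0, 172.0]]
scene frying_pan 0.5 [369. 253.] 451 [573. 479.  99.] [[523.0, 454.0, 1.0], [584.0, 501.0, 148.0]]
scene
[... 189 characters left out ...]
70.0, 182.0]]
scene saucepan 0.36 [247. 229.] 4934 [758. 164. 138.] [[640.0, 44.0, 108.0], [995.0, 265.0, 172.0]]
scene pad_left 0.65 [290. 188.] 101 [556. 177. 133.] [[541.0, 162.0, 121.0], [572.0, 193.0, 141.0]]
scene guard 0.6 [270. 172.] 5649 [550.  80. 144.] [[460.0, -268.0, 77.0], [618.0, 352.0, 150.0]]
scene hob 0.98 [214. 205.] 8934 [780.   2.  85.] [[519.0, -288.0, 16.0], [896.0, 321.0, 134.0]]
scene pepper_mill 0.59 [366. 249.] 426 [574. 479.  99.] [[551.0, 456.0, 5.0], [584.0, 500.0, 148.0]]
scene pepper_mill 0.52 [388. 277.] 218 [580. 573.  68.] [[567.0, 558.0, 5.0], [587.0, 589.0, 110.0]]
0.8 [ 2.67416999e+00 -1.64874638e+00 -2.80382861e-05] [ 0.45196329 -0.30495262  0.45446941]
```

Run:
```python
from h import *
z=np.load('top1.npz');im,d=z['im'],z['d']
save('top1b.png',cv2.resize(im[110:290,60:440],None,fx=2.1,fy=2.1,interpolation=cv2.INTER_CUBIC))
# pad by red color
for n in('top','scene'):
    z=np.load(n+'1.npz');im,d=z['im'],z['d']
    h=im.astype(int); m=(h[...,0]>90)&(h[...,0]>2*h[...,1])&(h[...,0]>2*h[...,2])
    k,l,s,c=cv2.connectedComponentsWithStats(m.astype(np.uint8))
    for i in range(1,k):
        if s[i,4]>25:
            P=cloud(n,d,l==i); print(n,c[i].round(),s[i,4],np.median(P,0).round(),np.percentile(P,[3,97],axis=0).round().tolist())
# guard top fit
z=np.load('top1.npz');im,d=z['im'],z['d']
P=cloud('top',d,d>0); v,u=np.nonzero(d>0)
k=(abs(P[:,2]-145)<4)&(P[:,0]>420)&(P[:,0]<640)&(abs(P[:,1])<420)
m=np.zeros(d.shape,np.uint8); m[v[k],u[k]]=1
k2,l,s,c=cv2.connectedComponentsWithStats(m); i=1+np.argmax(s[1:,4]); Q=cloud('top',d,l==i).astype(np.float32)
print(cv2.minAreaRect(Q[:,:2]))
cs,h=cv2.findContours((l==i).astype(np.uint8),cv2.RETR_CCOMP,cv2.CHAIN_APPROX_NONE)
c=cal('top')
for a,b in zip(cs,h[0]):
    if b[3]>=0 and len(a)>20:
        a=a[:,0]; # intersect with z=145
        o=w('top',a[:,0],a[:,1],np.zeros(len(a)),c); e=w('top',a[:,0],a[:,1],np.ones(len(a)),c)-o
        q=o+e*((145-o[:,2])/e[:,2])[:,None]
        print('window',cv2.minAreaRect(q[:,:2].astype(np.float32)))
```

```text
top [202. 225.] 127 [552. 174. 135.] [[537.0, 159.0, 126.0], [567.0, 191.0, 143.0]]
top [306. 236.] 134 [ 521. -124.  134.] [[507.0, -150.0, 87.0], [537.0, -107.0, 141.0]]
scene [228. 140.] 81 [ 525. -122.  132.] [[511.0, -140.0, 123.0], [538.0, -106.0, 141.0]]
scene [290. 189.] 104 [554. 178. 133.] [[540.0, 159.0, 123.0], [568.0, 193.0, 141.0]]Traceback (most recent call last):
  File "<stdin>", line 18, in <module>
cv2.error: OpenCV(4.12.0) /io/opencv/modules/imgproc/src/convhull.cpp:143: error: (-215:Assertion failed) total >= 0 && (depth == CV_32F || depth == CV_32S) in function 'convexHull'
```

View pics/top1b.png

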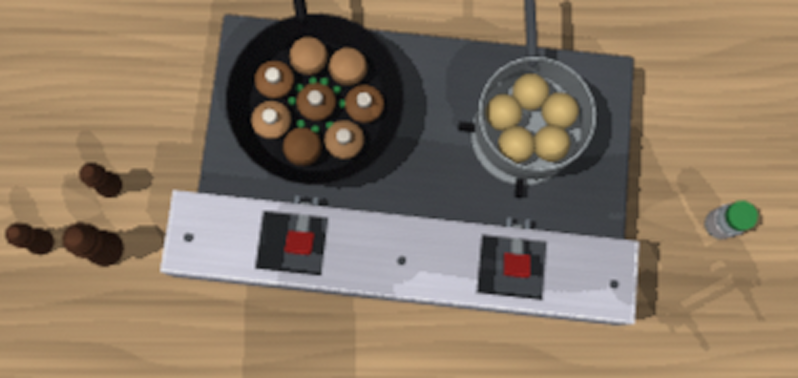

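The frying pan is on the left burner (crop about 315,98), and the left red pad is at crop (299,243). So the left lever is the one to press.

Run:
```python
from h import *
z=np.load('top1.npz');im,d=z['im'],z['d']; c=cal('top')
v,u=np.nonzero(d>0); P=cloud('top',d,d>0,c)
k=(abs(P[:,2]-145)<4)&(P[:,0]>420)&(P[:,0]<640)&(abs(P[:,1])<420)
m=np.zeros(d.shape,np.uint8); m[v[k],u[k]]=1
k2,l,s,_=cv2.connectedComponentsWithStats(m); i=1+np.argmax(s[1:,4])
def rect(a):
    o=w('top',a[:,0],a[:,1],np.zeros(len(a)),c); e=w('top',a[:,0],a[:,1],np.ones(len(a)),c)-o
    q=o+e*((145-o[:,2])/e[:,2])[:,None]; return cv2.minAreaRect(q[:,:2].astype(np.float32)),q.mean(0)
cs,h=cv2.findContours((l==i).astype(np.uint8),cv2.RETR_CCOMP,cv2.CHAIN_APPROX_NONE)
for a,b in zip(cs,h[0]):
    if len(a)>20: print(b[3]>=0,len(a),*rect(a[:,0]))
```

```text
False 550 ((532.6896362304688, 35.09796142578125), (640.0552368164062, 112.5085220336914), 83.9283676147461) [533.45915121  39.20198081 145.        ]
True 117 ((518.5093383789062, -113.712646484375), (98.41334533691406, 89.51113891601562), 82.49957275390625) [ 518.32397837 -114.62663953  145.        ]
True 126 ((551.3125610351562, 184.44595336914062), (104.88104248046875, 88.90780639648438), 83.48925018310547) [549.76707084 183.61099912 145.        ]
```

```bash
python3 -m inch '[{"tz":-2,"jaw":0},{"tx":-4,"ty":-2,"az":8,"jaw":0},{"tx":-4,"ty":-2,"az":8,"jaw":0},{"tx":-4,"ty":-2,"az":8,"jaw":0},{"tx":-4,"ty":-2,"az":8,"jaw":0}]'; python3 -c "
from h import *
o=get_obs();print(cv2.Rodrigues(o['orientation'])[0].round(3),o['qpos'])"
```

```text
[[ 0.449 -0.893 -0.   ]
 [-0.893 -0.449  0.   ]
 [-0.     0.    -1.   ]] [-1.12400865e+00  4.23084400e-01  1.62990978e+00 -1.91548394e-05
  1.08860879e+00 -1.90072380e-02]$[0]: bad value
```

```bash
python3 -m inch '[{"tx":0,"ty":0,"tz":-2,"ax":0,"ay":0,"az":0,"jaw":0},{"tx":-4,"ty":-2,"tz":0,"ax":0,"ay":0,"az":8,"jaw":0},{"tx":-4,"ty":-2,"tz":0,"ax":0,"ay":0,"az":8,"jaw":0},{"tx":-4,"ty":-2,"tz":0,"ax":0,"ay":0,"az":8,"jaw":0},{"tx":-4,"ty":-2,"tz":0,"ax":0,"ay":0,"az":8,"jaw":0}]'; python3 -c "
from h import *
o=get_obs();print(cv2.Rodrigues(o['orientation'])[0].round(3),o['qpos'],o['ee_pos'])"
```

```text
t: 1.42
ee_pos: [317.1, -384.1, 242.8]
orientation: [-2.11, 2.328, -0.001]
ft_force: [0.5, 0.9, 0.3]
width: 41.5
[[-0.098 -0.995  0.   ]
 [-0.995  0.098 -0.   ]
 [ 0.    -0.    -1.   ]] [-9.04655669e-01  2.10242393e-01  1.88688738e+00  5.45610718e-05
  1.04414709e+00  7.64208868e-01] [ 317.08048005 -384.13394839  242.84852742]
```

```bash
python3 -m inch '[{"tx":-4,"ty":-1.2,"tz":0,"ax":0,"ay":0,"az":0,"jaw":0},{"tx":-5,"ty":-1.5,"tz":0,"ax":0,"ay":0,"az":0,"jaw":0},{"tx":-5,"ty":-1.5,"tz":0,"ax":0,"ay":0,"az":0,"jaw":0},{"tx":-5,"ty":-1.5,"tz":0,"ax":0,"ay":0,"az":0,"jaw":0},{"tx":-5,"ty":-1.5,"tz":0,"ax":0,"ay":0,"az":0,"jaw":0},{"tx":-5,"ty":-1.5,"tz":0,"ax":0,"ay":0,"az":0,"jaw":0},{"tx":-5,"ty":-1.5,"tz":0,"ax":0,"ay":0,"az":0,"jaw":0},{"tx":-5,"ty":-1.5,"tz":0,"ax":0,"ay":0,"az":0,"jaw":0},{"tx":-5,"ty":-1.5,"tz":0,"ax":0,"ay":0,"az":0,"jaw":0},{"tx":-5,"ty":-1.5,"tz":0,"ax":0,"ay":0,"az":0,"jaw":0},{"tx":-5,"ty":-1.6,"tz":0,"ax":0,"ay":0,"az":0,"jaw":0},{"tx":-4,"ty":-1.5,"tz":0,"ax":0,"ay":0,"az":0,"jaw":0}]'
python3 -m inch '[{"tx":0,"ty":0,"tz":0,"ax":0,"ay":0,"az":0,"jaw":0},{"tx":0,"ty":0,"tz":0,"ax":0,"ay":0,"az":0,"jaw":0}]'
python3 - <<'E'
from h import *
o=get_obs();print(o['ee_pos'],o['qpos'].round(2) if hasattr(o['qpos'],'round') else o['qpos'])
c=cal('wrist');im,d=viewer.get_image('wrist'); save('w1.png',im)
h=im.astype(int); m=(h[...,0]>90)&(h[...,0]>2*h[...,1])&(h[...,0]>2*h[...,2])
k,l,s,ce=cv2.connectedComponentsWithStats(m.astype(np.uint8))
for i in range(1,k):
    if s[i,4]>50:
        P=cloud('wrist',d,l==i,c); print(ce[i].round(),s[i,4],len(P),np.median(P,0).round(1),np.percentile(P,[3,97],axis=0).round().tolist())
E
```

```text
t: 2.92
ee_pos: [548.6, 177.7, 242.8]
orientation: [-2.117, 2.321, -0.0]
ft_force: [0.6, 0.1, -0.0]
width: 0.4
t: 3.18
ee_pos: [547.4, 175.1, 242.4]
orientation: [2.116, -2.321, -0.0]
ft_force: [-0.1, 0.9, -0.4]
width: 0.6
[547.44561275 175.12142572 242.39648418] [ 0.29  0.33  1.73 -0.    1.09  1.95]
[254. 189.] 1191 1185 [554.1 177.4 133.3] [[539.0, 161.0, 126.0], [569.0, 194.0, 140.0]]
```

View pics/w1.png

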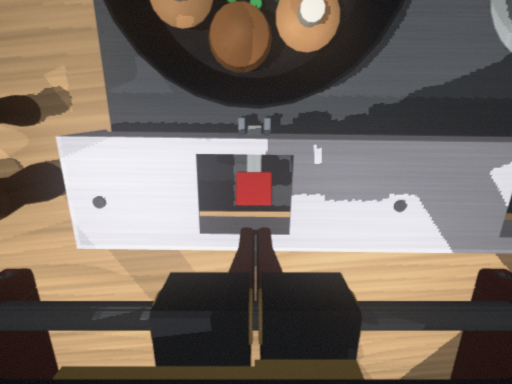

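The pad is at pixel (254,189), which gives (554,177,133). It lies inside the window, which spans columns 197–293 and rows 153–235. The shut fingertips are almost directly above it, so I'm going down.

```bash
python3 -m inch '[{"tx":-0.2,"ty":-0.2,"tz":2,"ax":0,"ay":0,"az":0,"jaw":0},{"tx":0,"ty":0,"tz":2,"ax":0,"ay":0,"az":0,"jaw":0},{"tx":0,"ty":0,"tz":2,"ax":0,"ay":0,"az":0,"jaw":0},{"tx":0,"ty":0,"tz":2,"ax":0,"ay":0,"az":0,"jaw":0},{"tx":0,"ty":0,"tz":1,"ax":0,"ay":0,"az":0,"jaw":0},{"tx":0,"ty":0,"tz":0,"ax":0,"ay":0,"az":0,"jaw":0}]'
python3 - <<'E'
from h import *
c=cal('wrist');im,d=viewer.get_image('wrist'); save('w2.png',im[60:330,110:400])
E
python3 -m inch '[{"tx":0,"ty":0,"tz":0.7,"ax":0,"ay":0,"az":0,"jaw":0},{"tx":0,"ty":0,"tz":0.7,"ax":0,"ay":0,"az":0,"jaw":0},{"tx":0,"ty":0,"tz":0.7,"ax":0,"ay":0,"az":0,"jaw":0}]'
```

```text
t: 3.98
ee_pos: [549.8, 176.5, 152.4]
orientation: [2.114, -2.322, -0.001]
ft_force: [-0.1, 0.1, 0.7]
width: 0.7
t: 4.4
ee_pos: [550.4, 177.6, 131.7]
orientation: [-2.116, 2.321, -0.0]
ft_force: [-0.6, -0.2, 4.6]
width: 0.0
```

View pics/w2.png

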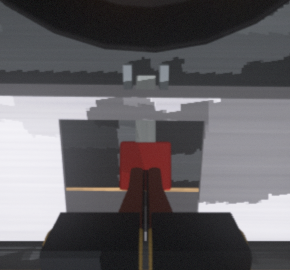

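The fingertips are over the red pad and clear of the window edges (crop about 147,170). Contact shows as about 4.6 N at z≈132, so I'm pressing on.

```bash
python3 -m inch '[{"tx":0,"ty":0.05,"tz":0.6,"ax":0,"ay":0,"az":0,"jaw":0},{"tx":0,"ty":0.05,"tz":0.6,"ax":0,"ay":0,"az":0,"jaw":0},{"tx":0,"ty":0.05,"tz":0.6,"ax":0,"ay":0,"az":0,"jaw":0},{"tx":0,"ty":0.05,"tz":0.5,"ax":0,"ay":0,"az":0,"jaw":0},{"tx":0,"ty":0,"tz":0,"ax":0,"ay":0,"az":0,"jaw":0}]'
python3 -m inch '[{"tx":0,"ty":0,"tz":0.2,"ax":0,"ay":0,"az":0,"jaw":0},{"tx":0,"ty":0,"tz":0,"ax":0,"ay":0,"az":0,"jaw":0}]'
```

```text
t: 5.03
ee_pos: [548.1, 177.5, 108.0]
orientation: [2.116, -2.322, 0.0]
ft_force: [-0.7, -1.4, 1.4]
width: 0.6
t: 5.28
ee_pos: [548.4, 177.5, 106.6]
orientation: [-2.116, 2.322, -0.0]
ft_force: [-0.9, -0.1, -0.6]
width: 0.2
```

```bash
for i in 1 2; do python3 -m inch '[{"tx":0,"ty":0,"tz":0.2,"ax":0,"ay":0,"az":0,"jaw":0},{"tx":0,"ty":0,"tz":0,"ax":0,"ay":0,"az":0,"jaw":0}]'; done
```

```text
t: 5.52
ee_pos: [548.5, 177.6, 105.9]
orientation: [-2.116, 2.322, -0.001]
ft_force: [-3.5, -2.3, 14.0]
width: 0.3
t: 5.78
ee_pos: [548.6, 177.6, 105.5]
orientation: [-2.116, 2.321, -0.001]
ft_force: [-9.7, -1.6, 27.8]
width: 0.3
```

The force rises steeply to 28 N at z≈105.5, so the lever is on its stop. I'll go straight up and check.

```bash
python3 -m inch '[{"tx":0,"ty":0,"tz":-1,"ax":0,"ay":0,"az":0,"jaw":0},{"tx":0,"ty":0,"tz":-2,"ax":0,"ay":0,"az":0,"jaw":0},{"tx":0,"ty":0,"tz":-3,"ax":0,"ay":0,"az":0,"jaw":0},{"tx":0,"ty":0,"tz":-4,"ax":0,"ay":0,"az":0,"jaw":0},{"tx":0,"ty":0,"tz":-4,"ax":0,"ay":0,"az":0,"jaw":0},{"tx":0,"ty":0,"tz":0,"ax":0,"ay":0,"az":0,"jaw":0},{"tx":0,"ty":0,"tz":0,"ax":0,"ay":0,"az":0,"jaw":0}]'
python3 - <<'E'
from h import *
for n in('wrist','scene'):
    c=cal(n);im,d=viewer.get_image(n); save(n+'_end.png',im)
    h=im.astype(int); m=(h[...,0]>70)&(h[...,0]>2*h[...,1])&(h[...,0]>2*h[...,2])
    k,l,s,ce=cv2.connectedComponentsWithStats(m.astype(np.uint8))
    for i in range(1,k):
        if s[i,4]>25:
            P=cloud(n,d,l==i,c); A=np.c_[P[:,:2],np.ones(len(P))]; print(n,ce[i].round(),s[i,4],np.median(P,0).round(1),np.percentile(P,[3,97],axis=0).round().tolist(), 'slope',np.linalg.lstsq(A,P[:,2],rcond=None)[0].round(2)[:2])
    if n=='scene':
        for th in('frying_pan','saucepan'):
            r=masks_of(n,th)[0]; P=cloud(n,d,r['pixels']); print(th,r['score'],np.median(P,0).round())
        save('end_s.png',cv2.resize(im[90:330,100:440],None,fx=2,fy=2))
E
```

```text
t: 6.65
ee_pos: [547.8, 177.4, 242.1]
orientation: [2.116, -2.322, -0.0]
ft_force: [0.6, -0.4, -1.3]
width: 0.7
wrist [256. 188.] 942 [548.  178.1 105.8] [[532.0, 161.0, 104.0], [563.0, 195.0, 107.0]] slope [-0. -0.]
scene [228. 140.] 83 [ 524.6 -121.   131.7] [[511.0, -140.0, 101.0], [537.0, -106.0, 139.0]] slope [0.14 0.08]
scene [291. 192.] 94 [547.9 177.2 105.8] [[529.0, 160.0, 100.0], [563.0, 194.0, 110.0]] slope [0.15 0.01]
frying_pan 0.98 [757. 164. 138.]
saucepan 0.87 [ 738. -142.  156.]
```

View pics/end_s.png

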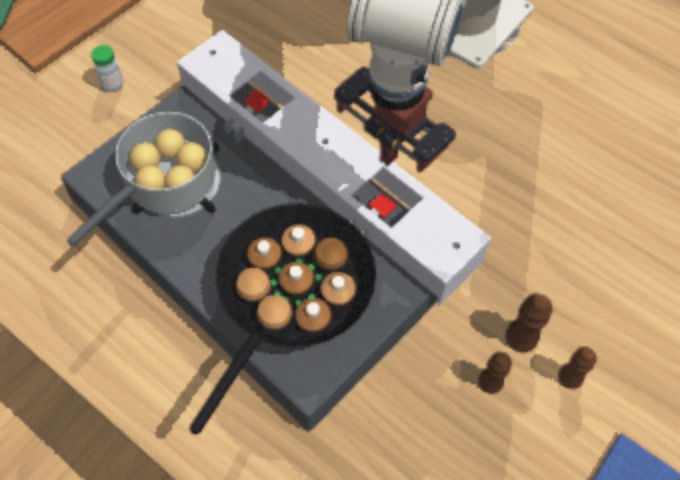

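View pics/wrist_end.png

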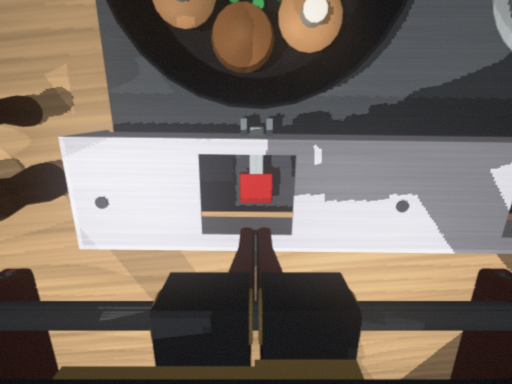

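The wrist view shows the left pad level at 106 mm (pixel 256,188), which is fully down. The scene view shows the right pad still up at 132 mm and nothing else moved. The arm is clear.

```bash
python3 -c "
from h import *
print(ctrl.close_job())"
```

```text
the job is handed in; nothing more can be done
None
```

The gas under the frying pan is off. The pan was on the left burner, so I reached through the left window with the fingers shut and pressed that lever down to its stop. I then pulled straight up and handed the job in at about 7 s.

- **Left lever:** the left pad now measures 105.8 mm in both the wrist and scene cameras, against 106 mm for fully down. The force rose sharply to 28 N at the stop.
- **Right lever:** its pad is still up at about 132 mm.
- **Cookware, mill and jar:** the pan and saucepan positions match the first measurement to about 1 mm. The mill and jar look undisturbed in the last picture, but I did not measure them again.
- **Guard:** I saw no sign of contact with it.
- **Arm:** the fingertips ended about 97 mm above the guard, touching nothing.

One reading was odd: the force fell to about zero while the arm paused just above the stop. I pressed on until the stop force appeared.

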